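# Find the meter case by weight and hang it on the hook

### The job

One of the three closed grey meter cases still has the field meter in it, the other two are empty. Lift them by their handles to feel which is the heavy one and hang that case by its handle over both prongs of the hook stand, ready for the sampling round; the two empty cases are to be left standing upright on the bench in the places they had. Keep every case upright while you handle it, because the meter lies loose inside, and leave the bottles and the beaker alone.

Things in the scene. Friction and masses are not known exactly. Their poses are not given: they have to be found in the camera images.
- case_a: one of three identical closed grey hard cases, upright: shell 72 mm thick (own x), 180 mm long (y), 100 mm high (z), fixed light-grey handle on top. Origin: centre of its underside; both ways round alike. Empty it weighs 2.5 to 3.5 N; with the meter 6.5 to 8.3 N, its weight on the middle line. Which one holds the meter changes every time and cannot be seen
- case_a_handle (a point): middle of the handle bar of case_a, 148 mm above the case's underside, axes as the case. Bar along own y, 14 mm wide (x), 12 mm high (z), held by two 12 mm legs at y = +-65 mm (118 mm clear between them); 42 mm free between shell top and bar underside. Grip it from above across the 14 mm
- case_b: one of three identical closed grey hard cases, upright: shell 72 mm thick (own x), 180 mm long (y), 100 mm high (z), fixed light-grey handle on top. Origin: centre of its underside; both ways round alike. Empty it weighs 2.5 to 3.5 N; with the meter 6.5 to 8.3 N, its weight on the middle line. Which one holds the meter changes every time and cannot be seen
- case_b_handle (a point): middle of the handle bar of case_b, 148 mm above the case's underside, axes as the case. Bar along own y, 14 mm wide (x), 12 mm high (z), held by two 12 mm legs at y = +-65 mm (118 mm clear between them); 42 mm free between shell top and bar underside. Grip it from above across the 14 mm
- case_c: one of three identical closed grey hard cases, upright: shell 72 mm thick (own x), 180 mm long (y), 100 mm high (z), fixed light-grey handle on top. Origin: centre of its underside; both ways round alike. Empty it weighs 2.5 to 3.5 N; with the meter 6.5 to 8.3 N, its weight on the middle line. Which one holds the meter changes every time and cannot be seen
- case_c_handle (a point): middle of the handle bar of case_c, 148 mm above the case's underside, axes as the case. Bar along own y, 14 mm wide (x), 12 mm high (z), held by two 12 mm legs at y = +-65 mm (118 mm clear between them); 42 mm free between shell top and bar underside. Grip it from above across the 14 mm
- hook_stand: fixed steel-rod stand with a double hook; origin on the bench under the seat, z up. Two level 8 mm prongs at own y = +-40 mm, axis 175 mm up, run to own -x from uprights (cross rods between) at x = +60 mm to x = -35 mm, then turn up to x = -42 mm: tip tops 191 mm up, the highest part. Base plate x -70 to +100 mm, 200 mm wide, 8 mm thick
- hook_seat (a point): middle of the handle bar of a hung case: 185 mm above the bench, axes as the stand, bar along own y across both prongs. The bar goes in over the tips along own +x, the shell's top below the prongs (bar middle 197 to 219 mm up), then down onto the prongs. It fits from x = -25 to +18 mm, y within +-14 mm. The underside then hangs 37 mm up
- bottle_1: closed white plastic sample bottle, 74 mm across, 168 mm high; origin at the centre of its underside. Bystander, beyond the cases
- bottle_2: closed white plastic sample bottle, 74 mm across, 168 mm high; origin at the centre of its underside. Bystander, beyond the cases
- beaker: clear glass beaker, 87 mm across the rim, 110 mm high; origin at the centre of its underside. Bystander, beyond the cases
There are look-alikes about, which are no part of the job. What is shaped like the case_b but turquoise or yellow is not meant.

How it is judged:
At the end, for the whole second after the job is handed in: The meter's case hangs still on both prongs by its handle (bar within 25 mm sideways, 35 mm along the prongs, 12 mm in height of the seat; within 0.2 rad of upright). The two empty cases stand still and upright on the bench, each within 50 mm of its start (((contact force between hook_stand and case_a above 4.8 N and x of case_a_handle in the frame of hook_seat between -0.04 and 0.035 m and y of case_a_handle in the frame of hook_seat between -0.025 and 0.025 m and z of case_a_handle in the frame of hook_seat between -0.012 and 0.012 m and angle between case_a's own z axis and vertical below 0.2 rad and linear speed of case_a below 0.03 m/s and distance of each of case_b, case_c from where it was at the start of the episode below 0.05 m and height (world z) of each of case_b, case_c below 0.006 m and angle between each of case_b, case_c's own z axis and vertical below 0.08 rad and linear speed of each of case_b, case_c below 0.02 m/s) or (contact force between hook_stand and case_b above 4.8 N and x of case_b_handle in the frame of hook_seat between -0.04 and 0.035 m and y of case_b_handle in the frame of hook_seat between -0.025 and 0.025 m and z of case_b_handle in the frame of hook_seat between -0.012 and 0.012 m and angle between case_b's own z axis and vertical below 0.2 rad and linear speed of case_b below 0.03 m/s and distance of each of case_a, case_c from where it was at the start of the episode below 0.05 m and height (world z) of each of case_a, case_c below 0.006 m and angle between each of case_a, case_c's own z axis and vertical below 0.08 rad and linear speed of each of case_a, case_c below 0.02 m/s) or (contact force between hook_stand and case_c above 4.8 N and x of case_c_handle in the frame of hook_seat between -0.04 and 0.035 m and y of case_c_handle in the frame of hook_seat between -0.025 and 0.025 m and z of case_c_handle in the frame of hook_seat between -0.012 and 0.012 m and angle between case_c's own z axis and vertical below 0.2 rad and linear speed of case_c below 0.03 m/s and distance of each of case_a, case_b from where it was at the start of the episode below 0.05 m and height (world z) of each of case_a, case_b below 0.006 m and angle between each of case_a, case_b's own z axis and vertical below 0.08 rad and linear speed of each of case_a, case_b below 0.02 m/s))); the robot touches nothing.
It fails at once if a case is tipped more than 0.6 rad (34 degrees) from upright (angle between any of case_a, case_b, case_c's own z axis and vertical above 0.6 rad).
It fails at once if a bottle or the beaker is moved more than 30 mm or tipped over (distance of any of bottle_1, bottle_2, beaker from where it was at the start of the episode above 0.03 m or angle between any of bottle_1, bottle_2, beaker's own z axis and vertical above 0.4 rad).
It also fails if it takes over 72 s, if anything falls off the work surface, if the arm or the gripper's body presses on something with over 40 N, if the wrist force passes 120 N, or if a joint passes its speed limit or range.

### The arm

A 7-joint arm with a two-finger parallel gripper is mounted at the origin on the work surface. World frame = base frame: x ahead of the robot, y to its left, z up, the work surface at z = 0. Lengths are in m, angles in rad, forces in N, time in s.
With the tool pointing down it reaches from about 0.425 to 0.875 m from the base axis. Payload 8.4 kg.
Tool frame: the origin (TCP) lies at the very end of the fingers, on their centre line; the grasp point (between the pads) lies 19 mm behind it; z points along the fingers, y is the line along which they close (so a half turn about z gives the same grasp; the last joint's range is limited). The gripper opens to 85 mm and grips with 20 to 120 N. Pads are 22 mm wide; open, the fingers measure 114 mm over their backs; the gripper's body (76 mm by 85 mm) begins 54 mm behind the grasp point. The pads swing forward as they close: fully open they stand 13 mm farther back than shut.
Start: joints at [1.135, 0.333, 0.04, 1.465, -0.013, 1.343, -0.059], TCP at [0.215, -0.613, 0.231] pointing down, gripper open.
Joint ranges: [-2.58, 2.58], [-0.38, 2.09], [-1.3, 1.39], [0.25, 2.4], [-1.5, 4.64], [0.08, 2.09], [-2.65, 2.65]. Speed limits (rad/s): [2.22, 2.22, 2.79, 2.79, 3.14, 3.14, 3.14].

### API

Orientations are given as a rotation vector (axis times angle).
In Python, from cell import readout, camera, arm gives the robot as it stands.
- The arm moves only by the tool send_rows, never from a script. Its argument "steps" is a list that holds one entry, the list of rows, each a list of 5 numbers: the shift along the tool's x, y, z in cm, then the turn about the tool's z in degrees, then the closure, from -1 (fully open) to 1 (shut). In form: [[[x, y, z, twist, jaw], ...]]. A call has 1 to 5 rows; each row shifts and turns the commanded pose from where the row before left it, along the tool's axes as they then stand; what a row does not reach is not made up. A row lasts 1/10 s, in which the tool goes at most 50 mm and 8.59 degrees, less where a joint would pass 70% of its speed; a pose out of reach is approached as far as the arm can. A call is refused whole if a number of a shift passes 5 or a number of a turn 8.59, either way. A call with a gripper value outside its range is refused whole. The fingers move at their own pace and stop on an object; "grip_force" is the grip in N (left out, the last holds). Time passes only in rows, so rows that do not move let the fingers close. It gives the time, the measured TCP pose, the force, the opening and the grip force at its end, in the units of the state.
- readout.state(): the state, without advancing time (a new reading comes with each control period).
- camera(name): name is "scene" or "top" or "wrist"; returns a dict with "color" (420x560x3 uint8, blue, green, red), "intrinsics" (3x3 intrinsics, pixels), "world_from_camera" (4x4, takes a point from camera to world coordinates). Camera axes: x right, y down, z forward; pixel columns grow to the right and rows downward; lengths in m; the calibration is good to about 2 mm. A picture is of the moment at which its call begins. There is no depth.
- arm.close_job(): hands the job in; it is judged then, once.
The state is a dict: "time": time; "joint_positions": joint angles; "dq": joint speeds; "joint_efforts": joint torques, N m; "tool_pos": TCP position; "tool_rot": TCP orientation; "force": force on the tool from outside, world axes, zero at the start; "ft_torque": the same for the moment, N m; "gripper_width": finger opening in m; "grasp_force": force on a finger pad.
Only numpy, scipy, OpenCV 4.12 (cv2) and the standard library are available. Lean on these libraries where they do the work, as an engineer would, in place of code of your own. Each camera call takes 0.05 s, during which the arm holds its last target. There are 200 camera calls.

## Working session

There is one attempt and no reset: what is moved stays moved. The work goes in short steps, Python scripts to look and compute and a tool call to move; the robot and the scene stay as the last step left them, time stands still between calls to the robot, and variables do not carry over. Pictures are saved under pics/ and viewed, at most 10 in all, crops included, and the job is handed in when it is done.

Besides the shell and the picture viewer there is one more tool, called in YAML: its name, and indented under it one key for each argument. send_rows: Moves the arm, as the interface text tells. Its arguments: {"type":"object","properties":{"steps":{"type":"array","items":{"type":"array","items":{"type":"array","items":{"type":"number"}}}},"grip_force":{"type":"number"}},"required":["steps"]}

```bash
mkdir -p pics; python3 - <<'E'
from cell import readout,camera
import cv2,numpy as np,pickle
s=readout.state();print({k:np.round(v,3) for k,v in s.items()})
d={}
for n in("scene","top"):
    c=camera(n);cv2.imwrite(f"pics/{n}.png",c["color"]);d[n]=c
    print(n,c["intrinsics"].round(1).tolist(),c["world_from_camera"].round(3).tolist())
pickle.dump(d,open("d.pkl","wb"))
E
```

```text
{'time': np.float64(0.0), 'joint_positions': array([ 1.135,  0.334,  0.04 ,  1.466, -0.013,  1.343, -0.059]), 'dq': array([-0.001, -0.002,  0.001, -0.001,  0.002, -0.001, -0.001]), 'joint_efforts': array([ 0.0000e+00, -6.5857e+01,  1.3650e+00, -4.0555e+01,  1.7000e-02,
        1.3000e-02,  0.0000e+00]), 'tool_pos': array([ 0.215, -0.613,  0.23 ]), 'tool_rot': array([-3.096e+00, -5.260e-01,  1.000e-03]), 'force': array([0.366, 0.981, 0.44 ]), 'ft_torque': array([-0.004,  0.026, -0.022]), 'grasp_force': np.float64(0.0), 'gripper_width': np.float64(0.086)}
scene [[472.5, 0.0, 280.0], [0.0, 472.5, 212.1], [0.0, 0.0, 1.0]] [[0.226, 0.824, -0.519, 1.086], [0.974, -0.189, 0.124, -0.26], [0.004, -0.534, -0.846, 1.098], [0.0, 0.0, 0.0, 1.0]]
top [[460.2, 0.0, 285.3], [0.0, 460.2, 206.4], [0.0, 0.0, 1.0]] [[-0.04, -0.977, 0.208, 0.205], [-0.999, 0.04, -0.004, -0.111], [-0.005, -0.208, -0.978, 1.52], [0.0, 0.0, 0.0, 1.0]]
```

View pics/scene.png

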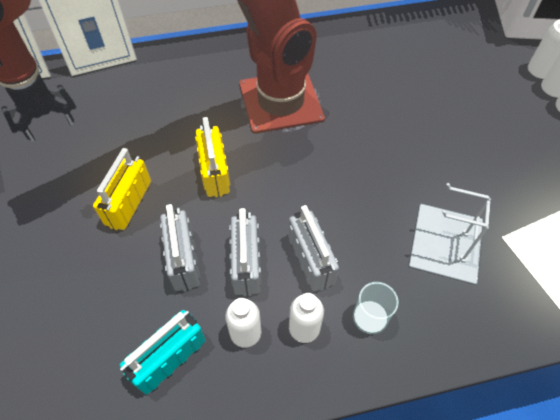

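View pics/top.png

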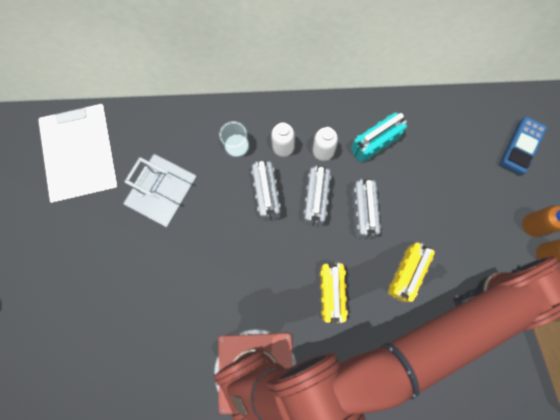

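The three grey cases are at scene (178,248), (244,250), (313,245), which are top (367,207), (318,194), (265,188). The look-alikes are yellow at scene (123,190) and (212,160), and turquoise at (163,352). Only the grey ones fit. The stand is at scene (450,235) / top (160,188). Next I'll take enlarged crops with a grid to confirm and measure.

```bash
python3 - <<'E'
import cv2,pickle,numpy as np
d=pickle.load(open("d.pkl","rb"))
def crop(n,x0,y0,w,h,k):
    im=cv2.resize(d[n]["color"][y0:y0+h,x0:x0+w],None,fx=k,fy=k,interpolation=cv2.INTER_CUBIC)
    for x in range(-(-x0//10)*10,x0+w,10):
        cv2.line(im,((x-x0)*k,0),((x-x0)*k,h*k if x%50==0 else 6),(0,255,255) if x%50==0 else (0,255,0),1); cv2.putText(im,str(x),((x-x0)*k,16),0,.32,(0,255,0),1)
    for y in range(-(-y0//10)*10,y0+h,10):
        cv2.line(im,(0,(y-y0)*k),(w*k if y%50==0 else 6,(y-y0)*k),(0,255,255) if y%50==0 else (0,255,0),1); cv2.putText(im,str(y),(8,(y-y0)*k+4),0,.32,(0,255,0),1)
    return im
a=crop("scene",150,200,200,95,4);b=crop("top",240,150,150,95,4)
h=np.zeros((600,800,3),np.uint8)
cv2.imwrite("pics/cs.png",a);
cv2.imwrite("pics/ct.png",crop("top",240,150,150,95,5))
h[:500,:400]=crop("scene",400,175,100,125,4)
t=crop("top",118,148,80,80,5);h[:400,400:800]=t
cv2.imwrite("pics/st.png",h)
E
```

```text
(no output)
```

View pics/cs.png

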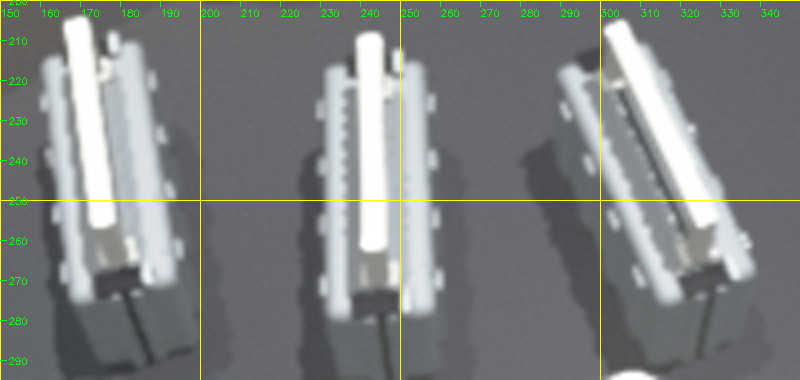

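View pics/ct.png

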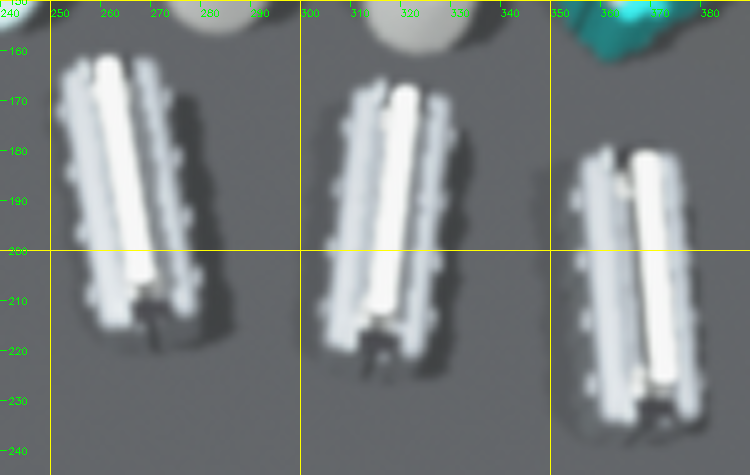

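View pics/st.png

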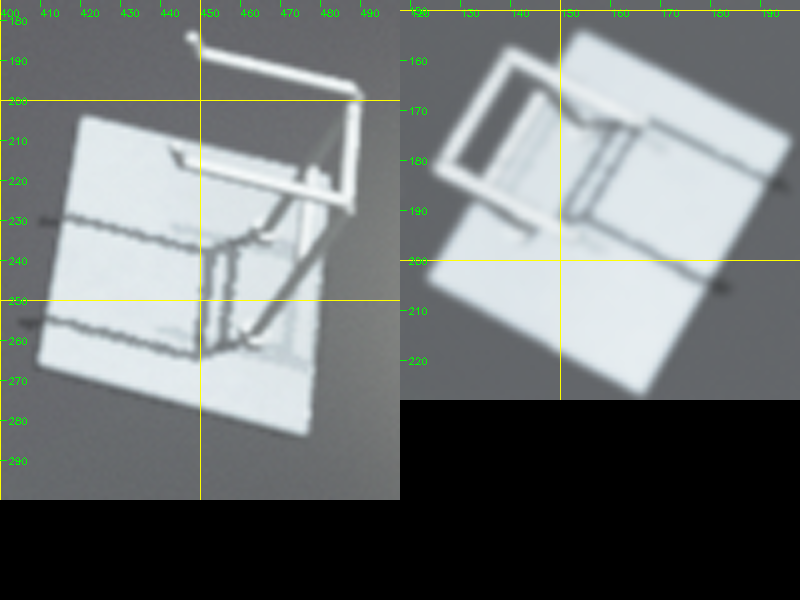

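The crops confirm three all-grey cases, with their white handle bars clearly visible. On the stand, the upright corners are at top (140,158)/(125,181) and the prong tips at (166,172)/(150,194). The next step is triangulation.

```bash
cat >h.py <<'E'
import numpy as np
def ray(c,p):
    T=c["world_from_camera"];v=T[:3,:3]@np.linalg.solve(c["intrinsics"],[p[0],p[1],1]);return T[:3,3],v/np.linalg.norm(v)
def tri(rs):
    A=sum(np.eye(3)-np.outer(v,v) for o,v in rs);b=sum((np.eye(3)-np.outer(v,v))@o for o,v in rs)
    X=np.linalg.solve(A,b);return X,max(np.linalg.norm(np.cross(X-o,v)) for o,v in rs)
def onz(c,p,z):
    o,v=ray(c,p);return o+v*(z-o[2])/v[2]
E
python3 - <<'E'
import pickle
from h import *
d=pickle.load(open("d.pkl","rb"));S,T=d["scene"],d["top"]
P={"1lo":((168.5,205),(372.5,226)),"1hi":((175.5,256),(368.5,180.5)),
"2lo":((242.5,208.5),(316.5,212.5)),"2hi":((243.5,262.5),(320.5,167.5)),
"3lo":((304,206),(268,206)),"3hi":((325.5,254.5),(261,161.5)),
"cornR":((488.5,198),(125,181)),"cornL":((486.5,226.5),(140,158)),"tipR":((447,184),(150,194.5)),"tipL":((442,212.5),(166,172)),
"pl1":((421,204),(167,227)),"pl2":((476.5,284),(155,154)),"pl3":((409,266),(197,176))}
for k,(a,b) in P.items():
    X,e=tri([ray(S,a),ray(T,b)]);z=.154 if k[0] in "123" else (.179 if k[:2]=="co" else (.191 if k[:2]=="ti" else .008))
    print(k,X.round(3),"err",round(e,4),onz(S,a,z).round(3)[:2],onz(T,b,z).round(3)[:2])
for i in "123":
    e=[np.mean([onz(S,P[i+q][0],.154),onz(T,P[i+q][1],.154)],0) for q in("lo","hi")]
    u=e[1]-e[0];m=(e[0]+e[1])/2;print(i,"mid",m.round(4),"len",np.linalg.norm(u).round(3),"yaw of bar",np.degrees(np.arctan2(u[1],u[0])).round(1),"r",np.hypot(*m[:2]).round(3))
E
```

```text
1lo [ 0.425 -0.376  0.15 ] err 0.0 [ 0.427 -0.375] [ 0.424 -0.375]
1hi [ 0.566 -0.374  0.153] err 0.0001 [ 0.567 -0.374] [ 0.566 -0.374]
2lo [ 0.474 -0.208  0.15 ] err 0.0022 [ 0.476 -0.206] [ 0.472 -0.209]
2hi [ 0.615 -0.23   0.15 ] err 0.0001 [ 0.617 -0.23 ] [ 0.613 -0.229]
3lo [ 0.5   -0.062  0.15 ] err 0.0013 [ 0.502 -0.062] [ 0.499 -0.063]
3hi [ 0.639 -0.047  0.156] err 0.0007 [ 0.638 -0.047] [ 0.64  -0.046]
cornR [0.59  0.366 0.173] err 0.0005 [0.593 0.362] [0.588 0.365]
cornL [0.661 0.324 0.174] err 0.001 [0.663 0.322] [0.659 0.321]
tipR [0.539 0.282 0.188] err 0.0038 [0.541 0.276] [0.54  0.285]
tipL [0.609 0.238 0.184] err 0.002 [0.612 0.232] [0.607 0.238]
pl1 [0.474 0.285 0.003] err 0.0035 [0.478 0.286] [0.472 0.28 ]
pl2 [0.731 0.328 0.006] err 0.0028 [0.732 0.33 ] [0.729 0.325]
pl3 [0.646 0.183 0.004] err 0.0023 [0.648 0.184] [0.644 0.18 ]
1 mid [ 0.4961 -0.3748  0.154 ] len 0.141 yaw of bar 0.4 r 0.622
2 mid [ 0.5447 -0.2185  0.154 ] len 0.142 yaw of bar -8.9 r 0.587
3 mid [ 0.5698 -0.0546  0.154 ] len 0.14 yaw of bar 6.4 r 0.572
```

Measurements fit the text: bar-top heights are 150–156 mm against 154, bar length is 141 mm against 142, and the stand plate and prongs agree to 2 mm. The seat is at (0.595, 0.293) with stand yaw 59.6°, and all points are in reach. I'll move to case 1.

send_rows:
  steps:
    - [[0, 0, 0, 6.3, -1], [0, 0, 0, 6.3, -1], [0, 0, 0, 6.3, -1], [3.5, -3, 0, 0, -1], [3.5, -3, 0, 0, -1]]
  grip_force: 60

```text
time: 0.6
tool_pos: [0.2837, -0.5528, 0.2306]
tool_rot: [-3.141, -0.005, 0.001]
force: [1.6, -0.6, 0.3]
gripper_width: 0.0854
grasp_force: 0.0
```

send_rows:
  steps:
    - [[3.5, -3, 0, 0, -1], [3.5, -3, 0, 0, -1], [3.5, -3, 0, 0, -1], [3.5, -3, 0, 0, -1], [3.5, -3, 0, 0, -1]]

```text
time: 1.1
tool_pos: [0.4593, -0.4002, 0.2311]
tool_rot: [-3.141, -0.011, 0.001]
force: [0.1, 0.0, 1.2]
gripper_width: 0.0854
grasp_force: 0.0
```

send_rows:
  steps:
    - [[0, 0, 0, 0, -1], [0, 0, 0, 0, -1]]

```text
time: 1.3
tool_pos: [0.4591, -0.4006, 0.2308]
tool_rot: [-3.141, -0.015, 0.001]
force: [-1.1, -0.3, 0.4]
gripper_width: 0.0854
grasp_force: 0.0
```

```bash
cat >g.py <<'E'
import sys
from cell import readout
from h import *
from scipy.spatial.transform import Rotation as R
# usage: g.py x y z barYaw  -> remaining move in tool axes (cm, deg)
s=readout.state();r=R.from_rotvec(s["tool_rot"]).as_matrix()
psi=np.degrees(np.arctan2(r[1,0],r[0,0]))
t=np.array(sys.argv[1:5],float);d=r.T@(t[:3]-s["tool_pos"])
print("t",round(s["time"],2),"pos",s["tool_pos"].round(4),"tilt",np.degrees(np.arccos(-r[2,2])).round(2),"psi",psi.round(2),"q",s["joint_positions"].round(2),"F",s["force"].round(2),"w",s["gripper_width"].round(4))
print("tool move cm",(d*100).round(2),"twist",round(-((t[3]-psi+180)%360-180),1))
E
python3 g.py 0.496 -0.375 0.13 0.4
```

```text
Traceback (most recent call last):
  File "g.py", line 9, in <module>
    print("t",round(s["time"],2),"pos",s["tool_pos"].round(4),"tilt",np.degrees(np.arccos(-r[2,2])).round(2),"psi",psi.round(2),"q",s["joint_positions"].round(2),"F",s["force"].round(2),"w",s["gripper_width"].round(4))
                                                                                                                                                                                              ^^^^^^^^^^^^^^^^^^^^^^^^
AttributeError: 'float' object has no attribute 'round'
```

send_rows:
  steps:
    - [[3.7, -2.55, 0, 0, -1], [0, 0, 4, 0, -1], [0, 0, 4, 0, -1], [0, 0, 2.1, 0, -1], [0, 0, 0, 0, -1]]

```text
time: 1.8
tool_pos: [0.4918, -0.3763, 0.1265]
tool_rot: [-3.138, -0.007, 0.009]
force: [0.3, -0.4, 0.4]
gripper_width: 0.085
grasp_force: 0.0
```

```bash
sed -i 's/s\["gripper_width"\].round(4)/round(float(s["gripper_width"]),4)/;s/round(s\["time"\],2)/round(float(s["time"]),2)/' g.py; python3 g.py 0.496 -0.375 0.13 0.4; python3 -c '
from cell import camera
import cv2;cv2.imwrite("pics/w1.png",camera("wrist")["color"])'
```

```text
t 1.8 pos [ 0.4918 -0.3763  0.1265] tilt 0.39 psi 0.26 q [ 0.67  0.35 -0.11  1.66  0.04  1.14 -1.02] F [ 0.26 -0.36  0.41] w 0.085
tool move cm [ 0.42 -0.13 -0.35] twist -0.1
```

View pics/w1.png

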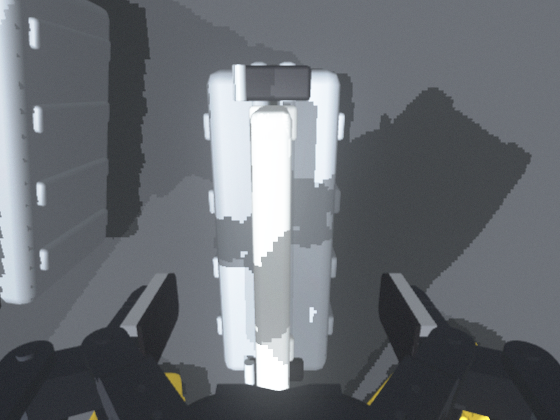

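The bar runs up the middle between the open fingers (column 272, with the pads at 178 and 380). I'll grip and lift.

send_rows:
  steps:
    - [[0.4, 0, -0.2, 0, 1], [0, 0, 0, 0, 1], [0, 0, 0, 0, 1], [0, 0, 0, 0, 1], [0, 0, 0, 0, 1]]

```text
time: 2.35
tool_pos: [0.4993, -0.3759, 0.1329]
tool_rot: [-3.142, -0.011, -0.001]
force: [-4.3, 10.8, 21.8]
gripper_width: 0.0128
grasp_force: 58.5
```

send_rows:
  steps:
    - [[0, 0, 0, 0, 1], [0, 0, 0, 0, 1], [0, 0, 0, 0, 1]]

```text
time: 2.65
tool_pos: [0.4993, -0.3755, 0.1328]
tool_rot: [-3.141, -0.011, -0.0]
force: [-1.4, 3.9, 4.8]
gripper_width: 0.0127
grasp_force: 59.8
```

send_rows:
  steps:
    - [[0, 0, -0.5, 0, 1], [0, 0, -1, 0, 1], [0, 0, -1, 0, 1], [0, 0, 0, 0, 1], [0, 0, 0, 0, 1]]

```text
time: 3.15
tool_pos: [0.4992, -0.3761, 0.1576]
tool_rot: [3.141, 0.011, 0.001]
force: [-0.4, -0.2, -8.4]
gripper_width: 0.013
grasp_force: 58.7
```

send_rows:
  steps:
    - [[0, 0, 0, 0, 1]]

```text
time: 3.25
tool_pos: [0.4989, -0.3758, 0.1569]
tool_rot: [-3.141, -0.011, 0.001]
force: [-0.2, 0.2, -8.9]
gripper_width: 0.0124
grasp_force: 58.7
```

send_rows:
  steps:
    - [[0, 0, 0, 0, 1]]

```text
time: 3.35
tool_pos: [0.4989, -0.3758, 0.1568]
tool_rot: [-3.141, -0.011, 0.001]
force: [0.1, 0.1, -7.4]
gripper_width: 0.0127
grasp_force: 58.7
```

send_rows:
  steps:
    - [[0, 0, 0, 0, 1]]

```text
time: 3.45
tool_pos: [0.4989, -0.3759, 0.1569]
tool_rot: [-3.141, -0.011, 0.001]
force: [0.8, -0.6, -7.3]
gripper_width: 0.0128
grasp_force: 58.7
```

Case 1 (leftmost in the scene view) pulls about 7.7 N, which is inside 6.5–8.3 and far from 3.5, so it holds the meter. I'll raise it and carry it toward the stand.

send_rows:
  steps:
    - [[0, 0, -2, 0, 1], [0, 0, -3.5, 0, 1], [0, 0, -4, 0, 1], [0, 0, -4, 0, 1], [0, 0, -2.5, 0, 1]]
  grip_force: 100

```text
time: 3.95
tool_pos: [0.4996, -0.3763, 0.3209]
tool_rot: [3.14, 0.011, 0.005]
force: [1.0, -0.5, -7.4]
gripper_width: 0.0119
grasp_force: 101.2
```

send_rows:
  steps:
    - [[0, -1, 0, 0, 1], [0, -2, 0, 0, 1], [0, -3, 0, 0, 1], [0, -3.5, 0, 0, 1], [0, -3.5, 0, 0, 1]]

```text
time: 4.45
tool_pos: [0.4971, -0.2423, 0.3143]
tool_rot: [-3.139, -0.013, 0.006]
force: [0.9, -0.3, -7.2]
gripper_width: 0.0117
grasp_force: 101.2
```

send_rows:
  steps:
    - [[0, -3.5, 0, 0, 1], [0, -3.5, 0, 0, 1], [0, -3.5, 0, 0, 1], [0, -3.5, 0, 0, 1], [0, -3.5, 0, 0, 1]]

```text
time: 4.95
tool_pos: [0.495, -0.0677, 0.3146]
tool_rot: [-3.141, -0.013, 0.006]
force: [0.7, -0.2, -7.0]
gripper_width: 0.0117
grasp_force: 101.2
```

send_rows:
  steps:
    - [[0, -3.5, 0, 0, 1], [0, -3.5, 0, 0, 1], [0, -3.5, 0, 0, 1], [0, -3, 0, 0, 1], [0, -2, 0, 0, 1]]

```text
time: 5.45
tool_pos: [0.4933, 0.0882, 0.3147]
tool_rot: [-3.141, -0.018, 0.006]
force: [-0.2, -1.2, -7.0]
gripper_width: 0.012
grasp_force: 101.2
```

send_rows:
  steps:
    - [[0, -1, 0, 0, 1], [0, 0, 0, 0, 1], [0, 0, 0, 0, 1]]

```text
time: 5.75
tool_pos: [0.4953, 0.093, 0.3163]
tool_rot: [3.141, 0.01, -0.002]
force: [-0.0, -0.2, -7.4]
gripper_width: 0.0116
grasp_force: 101.2
```

```bash
python3 g.py 0.514 0.155 0.193 149.6
```

```text
t 5.75 pos [0.4953 0.093  0.3163] tilt 0.11 psi 0.36 q [ 0.22  0.03 -0.5   1.65  0.02  1.46 -1.85] F [-0.01 -0.17 -7.43] w 0.0116
tool move cm [ 1.92 -6.2  12.32] twist -149.2
```

send_rows:
  steps:
    - [[0, 0, 0, -3, 1], [0, 0, 0, -6, 1], [0, 0, 0, -8.5, 1], [0, 0, 0, -8.5, 1], [0, 0, 0, -8.5, 1]]

```text
time: 6.25
tool_pos: [0.4959, 0.0921, 0.3169]
tool_rot: [2.995, 0.947, -0.001]
force: [0.6, -0.0, -7.0]
gripper_width: 0.0121
grasp_force: 101.2
```

send_rows:
  steps:
    - [[0, 0, 0, -8.5, 1], [0, 0, 0, -8.5, 1], [0, 0, 0, -8.5, 1], [0, 0, 0, -8.5, 1], [0, 0, 0, -8.5, 1]]

```text
time: 6.75
tool_pos: [0.4959, 0.0921, 0.3169]
tool_rot: [2.448, 1.968, -0.001]
force: [-0.4, -0.2, -7.5]
gripper_width: 0.012
grasp_force: 101.2
```

send_rows:
  steps:
    - [[0, 0, 0, -8.5, 1], [0, 0, 0, -8.5, 1], [0, 0, 0, -8.5, 1], [0, 0, 0, -8.5, 1], [0, 0, 0, -8.5, 1]]

```text
time: 7.25
tool_pos: [0.4959, 0.0921, 0.3168]
tool_rot: [-1.569, -2.722, 0.001]
force: [0.4, 0.5, -7.4]
gripper_width: 0.0116
grasp_force: 101.2
```

send_rows:
  steps:
    - [[0, 0, 0, -8.5, 1], [0, 0, 0, -8.5, 1], [0, 0, 0, -4, 1], [0, 0, 0, 0, 1], [0, 0, 0, 0, 1]]

```text
time: 7.75
tool_pos: [0.4959, 0.0929, 0.317]
tool_rot: [-1.057, -2.958, 0.001]
force: [-0.5, -0.6, -7.4]
gripper_width: 0.0117
grasp_force: 101.2
```

```bash
python3 g.py 0.514 0.155 0.193 149.6
```

```text
t 7.75 pos [0.4959 0.0929 0.317 ] tilt 0.03 psi 140.66 q [ 0.26  0.03 -0.54  1.65  0.02  1.46  0.6 ] F [-0.5  -0.55 -7.39] w 0.0117
tool move cm [ 2.54  5.96 12.4 ] twist -8.9
```

send_rows:
  steps:
    - [[0, 0, 0, -5, 1], [0, 0, 0, -3.9, 1], [0.6, 2, 0, 0, 1], [0.6, 2.2, 0, 0, 1], [0.7, 2, 0, 0, 1]]

```text
time: 8.25
tool_pos: [0.5111, 0.1573, 0.3173]
tool_rot: [0.824, 3.031, -0.0]
force: [-0.1, 0.1, -7.2]
gripper_width: 0.0115
grasp_force: 101.2
```

send_rows:
  steps:
    - [[0, 0, 2, 0, 1], [0, 0, 3.3, 0, 1], [0, 0, 3.5, 0, 1], [0, 0, 2.5, 0, 1], [0, 0, 1, 0, 1]]

```text
time: 8.75
tool_pos: [0.5094, 0.1559, 0.1916]
tool_rot: [-0.821, -3.029, 0.004]
force: [-0.4, -0.3, -7.6]
gripper_width: 0.0114
grasp_force: 101.2
```

send_rows:
  steps:
    - [[0, 0, 0, 0, 1], [0, 0, 0, 0, 1], [0, 0, 0, 0, 1]]

```text
time: 9.05
tool_pos: [0.5117, 0.1575, 0.1961]
tool_rot: [0.819, 3.031, 0.002]
force: [0.5, -0.4, -6.8]
gripper_width: 0.0119
grasp_force: 101.2
```

```bash
python3 g.py 0.5925 0.2945 0.193 149.6;  python3 - <<'E'
from cell import camera
import cv2,numpy as np,pickle
S=camera("scene");T=camera("top");pickle.dump((S,T),open("d2.pkl","wb"))
a=cv2.resize(S["color"][120:300,330:510],None,fx=2.2,fy=2.2);b=cv2.resize(T["color"][130:280,100:250],None,fx=2.6,fy=2.6)
h=np.zeros((400,800,3),np.uint8);h[:a.shape[0],:a.shape[1]]=a;h[:b.shape[0],400:400+b.shape[1]]=b
cv2.imwrite("pics/m2.png",h)
E
```

```text
t 9.05 pos [0.5117 0.1575 0.1961] tilt 0.16 psi 149.76 q [ 0.17  0.17 -0.6   1.77  0.1   1.23  0.58] F [ 0.46 -0.44 -6.81] w 0.0119
tool move cm [-0.08 15.91  0.34] twist 0.2
```

View pics/m2.png

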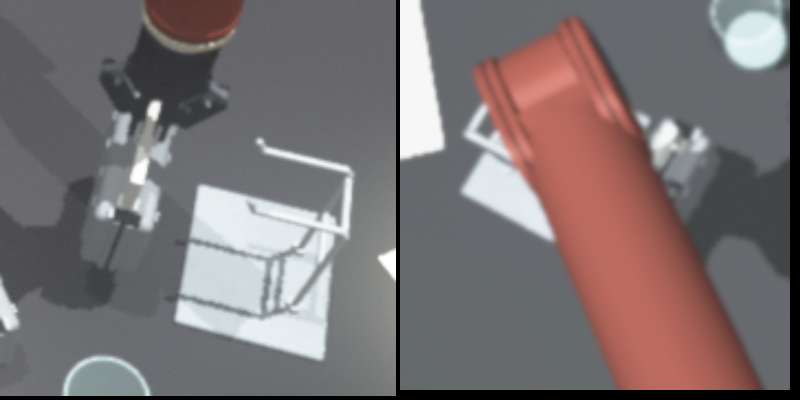

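```bash
python3 - <<'E'
import pickle
from h import *
S,T=pickle.load(open("d2.pkl","rb"))
a=onz(S,(401.4,166.8),.217);b=onz(S,(389.1,213.2),.217);m=(a+b)/2
y=np.radians(59.6);u=np.array([np.cos(y),np.sin(y)]);v=np.array([-u[1],u[0]]);d=m[:2]-[.595,.293]
print(a.round(3),b.round(3),np.linalg.norm(a-b).round(3),np.degrees(np.arctan2(*(b-a)[[1,0]])).round(1),"own x,y",(d@u).round(4),(d@v).round(4))
E
```

```text
[0.486 0.176 0.217] [0.601 0.103 0.217] 0.136 -32.2 own x,y -0.1582 -0.0333
```

The coarse pick puts the bar 33 mm off along own y, which contradicts the grasp. I'll overlay the expected outline on an enlarged crop to decide.

```bash
python3 - <<'E'
import pickle,cv2
from h import *
S,T=pickle.load(open("d2.pkl","rb"))
T0=np.linalg.inv(S["world_from_camera"]);k=5;x0,y0=360,140
im=cv2.resize(S["color"][y0:y0+110,x0:x0+140],None,fx=k,fy=k,interpolation=cv2.INTER_CUBIC)
y=np.radians(149.7);u=np.array([np.cos(y),np.sin(y)]);v=np.array([-u[1],u[0]]);c=np.array([.5117,.1575])-.003*u
def pr(a,b,z):
    p=np.r_[c+a*u+b*v,z,1];q=S["intrinsics"]@(T0@p)[:3];return tuple(int(i) for i in (q[:2]/q[2]-[x0,y0])*k+k/2)
zt=.196+.0152
for P,col in(([pr(a,b,zt+.006) for a,b in((.071,.007),(.071,-.007),(-.071,-.007),(-.071,.007))],(0,0,255)),([pr(a,b,zt-.048) for a,b in((.09,.036),(.09,-.036),(-.09,-.036),(-.09,.036))],(0,255,0))):
    cv2.polylines(im,[np.array(P)],True,col,1)
cv2.imwrite("pics/ov.png",im)
E
```

```text
(no output)
```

View pics/ov.png

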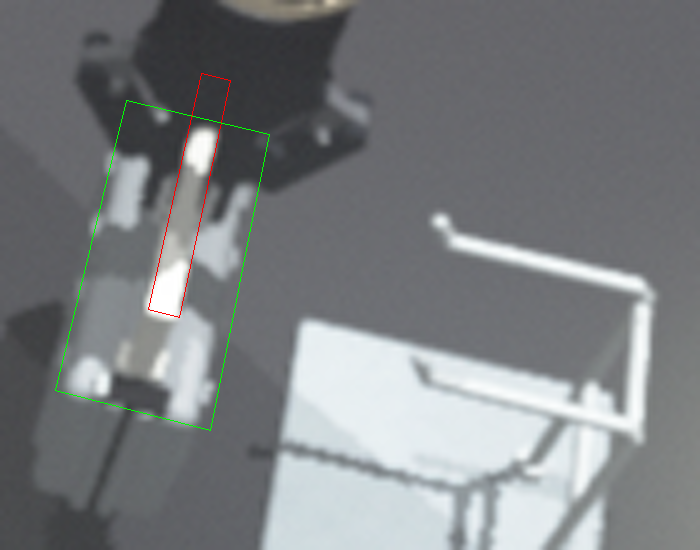

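The predicted outline fits: the bar's near end is at crop (165,315) and the shell corners match, so the earlier pick was the handle leg. The case is upright and centred to a few mm. I'll slide it over the prongs.

send_rows:
  steps:
    - [[0, 1, 0, 0, 1], [0, 2, 0, 0, 1], [0, 2.5, 0, 0, 1], [0, 2.5, 0, 0, 1], [0, 2, 0, 0, 1]]

```text
time: 9.65
tool_pos: [0.5619, 0.2458, 0.1946]
tool_rot: [0.818, 3.033, 0.002]
force: [-1.0, 0.0, -7.5]
gripper_width: 0.0119
grasp_force: 101.2
```

send_rows:
  steps:
    - [[0, 2, 0, 0, 1], [0, 1.5, 0, 0, 1], [0, 1, 0, 0, 1], [0, 0.8, 0, 0, 1], [0, 0, 0, 0, 1]]

```text
time: 10.15
tool_pos: [0.5878, 0.2904, 0.1942]
tool_rot: [-0.817, -3.033, -0.001]
force: [-1.0, -0.5, -6.8]
gripper_width: 0.0115
grasp_force: 101.2
```

send_rows:
  steps:
    - [[0, 0, 0, 0, 1], [0, 0, 0, 0, 1]]

```text
time: 10.35
tool_pos: [0.5877, 0.2885, 0.1944]
tool_rot: [0.82, 3.033, -0.001]
force: [-0.9, 0.2, -7.3]
gripper_width: 0.0117
grasp_force: 101.2
```

```bash
python3 g.py 0.5925 0.2945 0.170 149.6
```

```text
t 10.35 pos [0.5877 0.2885 0.1944] tilt 0.03 psi 149.75 q [-0.07  0.43 -0.62  1.47  0.25  1.32  0.34] F [-0.93  0.19 -7.29] w 0.0117
tool move cm [-0.12  0.76  2.44] twist 0.1
```

send_rows:
  steps:
    - [[0, 0.3, 0.6, 0, 1], [0, 0, 0.7, 0, 1], [0, 0, 0.5, 0, 1], [0, 0, 0.2, 0, 1], [0, 0, 0, 0, 1]]

```text
time: 10.85
tool_pos: [0.5889, 0.2917, 0.1737]
tool_rot: [-0.818, -3.032, 0.001]
force: [-0.7, -0.1, -7.0]
gripper_width: 0.0116
grasp_force: 101.2
```

send_rows:
  steps:
    - [[0, 0, 0.2, 0, 1], [0, 0, 0, 0, 1], [0, 0, 0.2, 0, 1], [0, 0, 0, 0, 1]]

```text
time: 11.25
tool_pos: [0.5891, 0.2919, 0.1702]
tool_rot: [-0.818, -3.033, 0.0]
force: [-0.5, -0.1, -7.7]
gripper_width: 0.0117
grasp_force: 101.2
```

send_rows:
  steps:
    - [[0, 0, 0.2, 0, 1], [0, 0, 0, 0, 1], [0, 0, 0, 0, 1]]

```text
time: 11.55
tool_pos: [0.5893, 0.2921, 0.1696]
tool_rot: [0.818, 3.032, 0.001]
force: [-4.0, -2.8, 4.6]
gripper_width: 0.012
grasp_force: 102.8
```

```bash
python3 g.py 0.5925 0.2945 0.170 149.6
```

```text
t 11.55 pos [0.5893 0.2921 0.1696] tilt 0.06 psi 149.79 q [-0.07  0.45 -0.61  1.5   0.27  1.27  0.33] F [-4.02 -2.77  4.56] w 0.012
tool move cm [-0.15  0.37 -0.04] twist 0.2
```

The bar seated at the predicted height: the force went from -7 to +4.6 N at TCP z 0.1696. I'll release with a partial opening and rise.

send_rows:
  steps:
    - [[0, 0, -0.1, 0, 0.4], [0, 0, 0, 0, 0.1], [0, 0, 0, 0, 0], [0, 0, 0, 0, 0], [0, 0, 0, 0, 0]]

```text
time: 12.05
tool_pos: [0.5893, 0.292, 0.1693]
tool_rot: [0.819, 3.033, 0.0]
force: [-0.1, 0.2, 0.0]
gripper_width: 0.0424
grasp_force: 0.0
```

send_rows:
  steps:
    - [[0, 0, 0, 0, 0], [0, 0, -0.5, 0, 0], [0, 0, -1, 0, 0], [0, 0, -2, 0, 0], [0, 0, -3, 0, 0]]

```text
time: 12.55
tool_pos: [0.5886, 0.2915, 0.2344]
tool_rot: [-0.818, -3.031, 0.002]
force: [0.2, -0.6, 0.2]
gripper_width: 0.0425
grasp_force: 0.0
```

send_rows:
  steps:
    - [[0, 0, -4, 0, 0], [0, 0, -4, 0, 0], [-4, -3, 0, 0, 0], [-4, -3, 0, 0, 0], [-4, -3, 0, 0, 0]]

```text
time: 13.05
tool_pos: [0.6481, 0.1526, 0.316]
tool_rot: [0.816, 3.032, 0.001]
force: [0.8, -0.7, -0.2]
gripper_width: 0.0429
grasp_force: 0.0
```

send_rows:
  steps:
    - [[0, -5, 0, 0, 0], [0, -5, 0, 0, 0], [0, -5, 0, 0, 0], [0, -5, 0, 0, 0], [0, -5, 0, 0, 0]]

```text
time: 13.55
tool_pos: [0.5207, -0.0636, 0.3155]
tool_rot: [0.818, 3.032, 0.0]
force: [0.4, -1.1, -0.6]
gripper_width: 0.0427
grasp_force: 0.0
```

send_rows:
  steps:
    - [[0, 0, 0, 0, 0], [0, 0, 0, 0, 0], [0, 0, 0, 0, 0], [0, 0, 0, 0, 0], [0, 0, 0, 0, 0]]

```text
time: 14.05
tool_pos: [0.5222, -0.0609, 0.3142]
tool_rot: [-0.815, -3.034, -0.001]
force: [0.0, 0.1, 0.3]
gripper_width: 0.0426
grasp_force: 0.0
```

```bash
python3 g.py 0.5925 0.2945 0.170 149.6; python3 -c '
from cell import camera
import cv2;cv2.imwrite("pics/end.png",camera("scene")["color"])'
```

```text
t 14.05 pos [ 0.5222 -0.0609  0.3142] tilt 0.03 psi 149.93 q [ 0.49  0.08 -0.48  1.61  0.04  1.46  1.05] F [0.02 0.07 0.33] w 0.0426
tool move cm [11.72 34.28 14.44] twist 0.3
```

View pics/end.png

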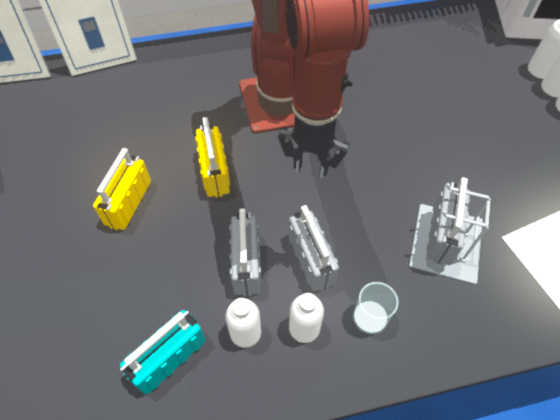

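The case hangs on both prongs at (461,207). The other grey cases (244,250) and (313,245), the bottles and the beaker are where they were, and the gripper is clear. I'm handing in.

```bash
python3 -c '
from cell import arm
print(arm.close_job())'
```

```text
the job is handed in; nothing more can be done
None
```

The meter's case (leftmost in the scene view, about 7.4 N on the wrist) hangs on both prongs of the hook stand, and the job is handed in; I did not lift the other two, since an empty case weighs at most 3.5 N, and they stand where they were.

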